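# Reset the tripped warming plate with the slim pick

## Robot

A 6-joint arm with a two-finger parallel gripper is mounted at the origin on the work surface. World frame = base frame: x ahead of the robot, y to its left, z up, the work surface at z = 0. Lengths are in m, angles in rad, forces in N, time in s.
With the tool pointing down it reaches from about 0.375 to 0.975 m from the base axis. Payload 3.8 kg.
Tool frame: the origin (TCP) lies midway between the tips of the shut fingers; the grasp point (between the pads) lies 19 mm behind it; y points along the fingers, z is the direction in which the jaws open and shut, and the axes are right-handed (so a half turn about y gives the same grasp; the last joint's range is limited). The gripper opens to 88 mm and grips with 3 to 60 N. Pads are 18 mm wide; open, the fingers measure 123 mm over their backs; the gripper's body (75 mm by 187 mm) begins 45 mm behind the grasp point.
Start: joints at [-1.323, 0.264, 1.604, -0, 1.274, -0.037], TCP at [0.19, -0.648, 0.203] pointing down, gripper open.
Joint ranges: [-2.63, 2.63], [-0.94, 2.18], [0.31, 2.57], [-1.31, 4.45], [0, 2.66], [-2.55, 2.55]. Speed limits (rad/s): [2.57, 2.57, 3.14, 3.14, 3.14, 3.14].

## Interface

Orientations are given as a rotation vector (axis times angle).
In Python, from bench import readout, eyes, job gives the robot as it stands. The module is installed in compiled form; this text tells all that it offers.
- The arm moves only by the tool arm_command, never from a script. Its argument "deltas" is text: rows parted by semicolons, each of 7 numbers parted by spaces: the shift along the tool's x, y, z in cm, then the turn, a rotation vector about the tool's x, y, z in units of 8 degrees (1.0 is 8 degrees), then the opening, from 0 (shut) to 1 (fully open). In form: dx dy dz wx wy wz jaw; .... A call has 1 to 5 rows; each row shifts and turns the pose as measured when the row begins, along the tool's axes as they then stand; what a row does not reach is not made up. A row lasts 1/8 s, in which the tool goes at most 62.5 mm and 10.7 degrees, less where a joint would pass 70% of its speed; a pose out of reach is approached as far as the arm can. A call with a gripper value outside its range is refused whole. The fingers move at their own pace and stop on an object; "newtons" is the grip in N (left out, the last holds). Time passes only in rows, so rows that do not move let the fingers close. It gives the time, the measured TCP pose, the force and the opening at its end, in the units of the state.
- readout.get_state(): the state, without advancing time (a new reading comes with each control period).
- eyes.capture(name): name is "scene" or "top" or "wrist"; returns the picture (420x560x3 uint8, blue, green, red); there is no depth.
- eyes.camera_params(name): a dict with "fx", "fy", "cx", "cy" (pixels), "distortion" ([k1, k2, p1, p2, k3] as OpenCV has them; the pictures are not rectified), "position" and "attitude" of the camera in the world; the wrist camera has in their place "mount" (4x4, takes a point from camera to tool coordinates, whose origin is the TCP and whose axes are the tool frame's). Camera axes: x right, y down, z forward; pixel columns grow to the right and rows downward; lengths in m; the calibration is good to about 2 mm. A picture is of the moment at which its call begins: read the wrist's pose just before it. camera_params takes no time and is no camera call.
- job.job_done(): hands the job in, once; it reports no verdict.
The state is a dict: "clock": time; "q": joint angles; "joint_vel": joint speeds; "joint_torque": joint torques, N m; "position": TCP position; "tcp_rot": TCP orientation; "force": force on the tool from outside, world axes, zero at the start; "wrist_torque": the same for the moment, N m; "opening": finger opening in m.
Only numpy, scipy, OpenCV 4.12 (cv2) and the standard library are available. Lean on these libraries where they do the work, as an engineer would, in place of code of your own. Each camera call takes 0.05 s, during which the arm holds its last target.

## Task

The warming plate on the kitchen counter has tripped: take the slim pick (the tool with the thin shank) out of its stand and use its tip to push the round recessed reset button fully down for about half a second, then let the button spring back up. Hang the pick back upright in the stand it came from and let go. Do not press the square button or touch the reset button with the gripper, and leave the stout muddler in its stand and the pan on the plate where they are.

Things in the scene. Friction and masses are not known exactly. Their poses are not given: they have to be found in the camera images.
- pick_grip (a point): Slim pick, loose, hanging upright in its stand: round wooden handle 22 mm in diameter, 70 mm long; steel collar 54 mm in diameter, 5 mm thick, under it; then a steel shank 8 mm in diameter, 75 mm long, flat tip. This point is on the axis in the handle, 30 mm below its upper end and 120 mm above the tip; z runs from tip to handle. Hung in the stand it is 45 mm above the stand's top.
- pick: The same slim pick, 90 g: origin on its axis at the underside of the collar, 75 mm above the tip and 45 mm below pick_grip; z points up along the tool. It is round, so any yaw of the grip will do.
- stand_top (a point): Centre of the hole in the upper face of the slim pick's stand, 110 mm above the counter; z up. The stand is fixed: wooden top 80 x 80 x 12 mm on four thin posts. The through hole is 30 mm in diameter; the pick hangs by its collar, shank free below. An identical stand holds the muddler; the two may have changed places.
- reset_top (a point): Centre of the upper face of the round reset button: white cap 25 mm in diameter in a round well 28 mm in diameter, in the grey strip along one side of the warming plate (fixed, 220 x 300 mm). At rest the cap's face is 50 mm above the counter, 20 mm below the strip's upper face, which is 70 mm above the counter. z up.
- reset (a joint): Travel of the round reset button in m: 0 at rest, 0.006 fully down; it is pressed straight down against a spring, 1.5 N at the start and 5 N fully down, and springs back.
- square (a joint): Travel of the square button in m (0 at rest, 0.006 fully down), same spring: a square white cap 25 mm wide in a square well 28 mm wide, in the same strip, its centre 100 mm from the reset button. Not to be pressed.
- muddler_grip (a point): Stout muddler, 220 g, hanging in the other stand by the same sort of collar: handle 38 mm in diameter and 60 mm long, shank 23 mm in diameter. This point is on its axis half-way up the handle, 35 mm above the stand's top. To be left alone.
- pan: Open steel pan, 144 mm in diameter and 70 mm high, with two black loop handles that stand out 34 mm near the rim (along its y axis), standing on the hot plate (70 mm above the counter); origin at the centre of its underside. To be left alone.
Things that resemble listed ones, but are neither listed nor needed, are in the scene too. What is shaped like the pick but turquoise is not meant.

How it is judged:
On the way, in this order (a step that is already met when the one before it is completed fails the run):
1. the slim pick is drawn out of its stand (its collar at least 60 mm above the stand's top) (z of pick in the frame of stand_top above 0.06 m), for 0.1 s.
2. the reset button is pushed down at least 4.5 of its 6 mm by the slim pick, for 0.2 s (value of joint reset above 0.0045 m and contact force between pick and reset above 1 N), for 0.2 s.
At the end, for the whole second after the job is handed in: The slim pick hangs at rest in its own stand: axis within 15 mm of the hole's centre, collar within 5 mm of the stand's top in height, within 10 degrees of upright; the reset button is back up (travel below 1.5 mm) (horizontal distance between pick and stand_top below 0.015 m and z of pick in the frame of stand_top between -0.005 and 0.005 m and angle between pick's own z axis and vertical below 0.17 rad and linear speed of pick below 0.03 m/s and value of joint reset below 0.0015 m); the robot touches nothing.
It fails at once if the square button is pressed (2 mm or more) (value of joint square above 0.002 m).
It fails at once if the gripper touches the reset button (contact force between any of the fingers, the arm and reset above 0.5 N).
It fails at once if the stout muddler is moved by more than 25 mm (distance of muddler_grip from where it was at the start of the episode above 0.025 m).
It fails at once if the pan is moved by more than 25 mm (distance of pan from where it was at the start of the episode above 0.025 m).
It also fails if it takes over 51 s, if anything falls off the work surface, if the arm or the gripper's body presses on something with over 40 N, if the wrist force passes 120 N, or if a joint passes its speed limit or range.

## Working session

There is one attempt and no reset: what is moved stays moved. The work goes in short steps, Python scripts to look and compute and a tool call to move; the robot and the scene stay as the last step left them, time stands still between calls to the robot, and variables do not carry over. Pictures are saved under pics/ and viewed, and the job is handed in when it is done.

Besides the shell and the picture viewer there is one more tool, called after "Emit:" in YAML: its name, and indented under it one key for each argument. arm_command: Moves the arm, as the interface text tells. Its arguments: {"type":"object","properties":{"deltas":{"type":"string"},"newtons":{"type":"number"}},"required":["deltas"]}

```bash
mkdir -p pics; python3 - <<'E'
from bench import readout, eyes
import cv2
s=readout.get_state();print({k:s[k] for k in('clock','position','tcp_rot','force','opening')})
for n in('scene','top','wrist'):
    print(n,eyes.camera_params(n)); cv2.imwrite(f'pics/{n}0.png',eyes.capture(n))
E
```

```text
{'clock': 0.0, 'position': array([ 0.18944251, -0.64706651,  0.20191862]), 'tcp_rot': array([-0.29684717,  2.07105718, -2.06652454]), 'force': array([-0.95219934,  0.56327584,  0.04588523]), 'opening': 0.0882639910513672}
scene {'fx': 403.8723570605724, 'fy': 403.8723570605724, 'cx': 281.3359217506559, 'cy': 202.1258978708608, 'distortion': array([0.01659263, 0.        , 0.        , 0.        , 0.        ]), 'position': array([1.03472824, 0.35514538, 0.66627269]), 'attitude': array([-1.1949335 , -2.26670047,  1.05365249])}
top {'fx': 502.46938914845583, 'fy': 502.46938914845583, 'cx': 273.0311705705456, 'cy': 208.32297399352314, 'distortion': array([-0.18167624,  0.        ,  0.        ,  0.        ,  0.        ]), 'position': array([0.35482034, 0.00602676, 1.09544242]), 'attitude': array([-2.15006269,  2.13342078, -0.16334949])}
wrist {'fx': 338.3238345483361, 'fy': 338.3238345483361, 'cx': 277.2827731182169, 'cy': 212.27374940661116, 'distortion': array([-0.03823459,  0.        ,  0.        ,  0.        ,  0.        ]), 'mount': array([[ 9.19295536e-04,  9.64442871e-01,  2.64289810e-01,
        -6.72139751e-02],
       [ 5.46078939e-04, -2.64290367e-01,  9.64443002e-01,
        -1.81490521e-01],
       [ 9.99999428e-01, -7.42285047e-04, -7.69622894e-04,
        -3.55211007e-04],
       [ 0.00000000e+00,  0.00000000e+00,  0.00000000e+00,
         1.00000000e+00]])}
```

View pics/scene0.png

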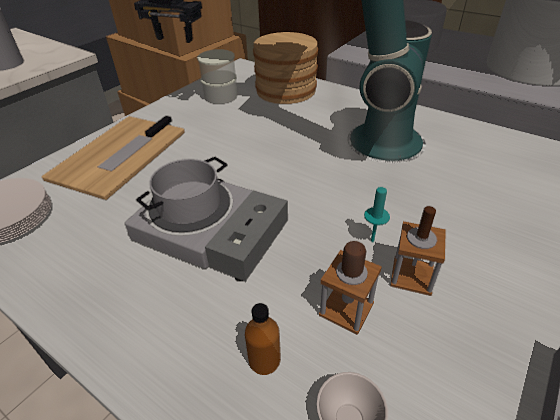

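View pics/top0.png

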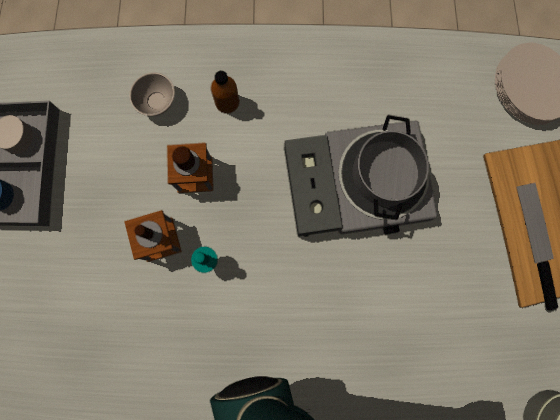

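View pics/wrist0.png

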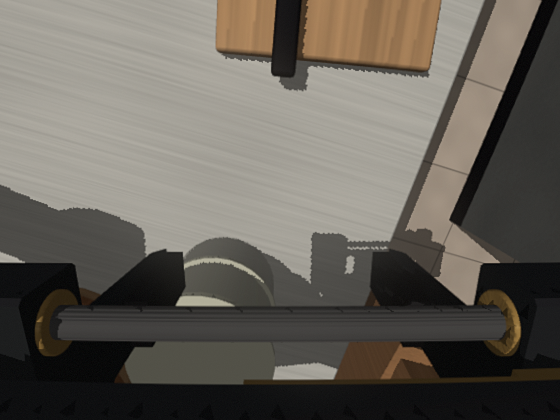

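```bash
python3 - <<'E'
import cv2,numpy as np
t=cv2.imread('pics/top0.png')
a=cv2.resize(t[190:285,110:250],None,fx=5,fy=5,interpolation=cv2.INTER_CUBIC)
b=cv2.resize(t[125:245,280:350],None,fx=4,fy=4,interpolation=cv2.INTER_CUBIC)
cv2.imwrite('pics/ta.png',a);cv2.imwrite('pics/tb.png',b)
s=cv2.imread('pics/scene0.png')
cv2.imwrite('pics/sa.png',cv2.resize(s[170:330,310:460],None,fx=3.7,fy=3.7,interpolation=cv2.INTER_CUBIC))
cv2.imwrite('pics/sb.png',cv2.resize(s[180:280,200:300],None,fx=5,fy=5,interpolation=cv2.INTER_CUBIC))
E
cat >h.py <<'E'
import cv2,numpy as np
from scipy.spatial.transform import Rotation as R
from bench import readout,eyes
def ray(name,uv,state=None):
    c=eyes.camera_params(name)
    K=np.array([[c['fx'],0,c['cx']],[0,c['fy'],c['cy']],[0,0,1]])
    p=cv2.undistortPoints(np.array([[uv]],float),K,c['distortion'])[0,0]
    d=np.array([p[0],p[1],1])
    if name=='wrist':
        M=c['mount'];s=state or readout.get_state()
        Rt=R.from_rotvec(s['tcp_rot']).as_matrix()
        return s['position']+Rt@M[:3,3],Rt@M[:3,:3]@d
    return np.array(c['position']),R.from_rotvec(c['attitude']).as_matrix()@d
def at(name,uv,z,state=None):
    o,d=ray(name,uv,state);return o+d*(z-o[2])/d[2]
def proj(name,P,state=None):
    c=eyes.camera_params(name)
    K=np.array([[c['fx'],0,c['cx']],[0,c['fy'],c['cy']],[0,0,1]])
    if name=='wrist':
        M=c['mount'];s=state or readout.get_state()
        Rt=R.from_rotvec(s['tcp_rot']).as_matrix()
        o=s['position']+Rt@M[:3,3];A=Rt@M[:3,:3]
    else: o=np.array(c['position']);A=R.from_rotvec(c['attitude']).as_matrix()
    q=(np.atleast_2d(P)-o)@A
    return cv2.projectPoints(q,np.zeros(3),np.zeros(3),K,c['distortion'])[0][:,0]
E
```

```text
(no output)
```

View pics/ta.png

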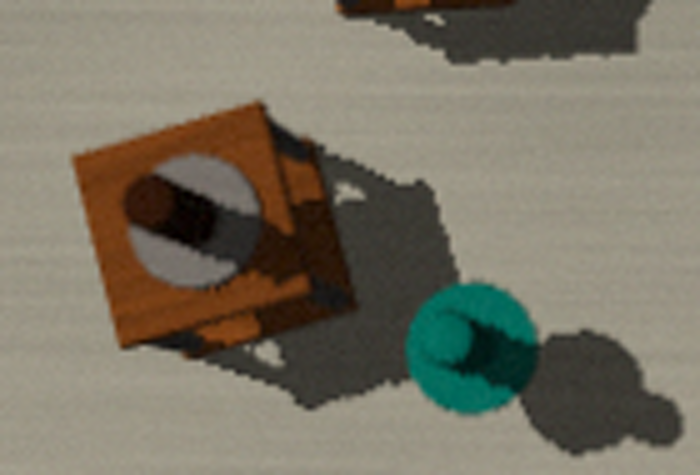

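View pics/tb.png

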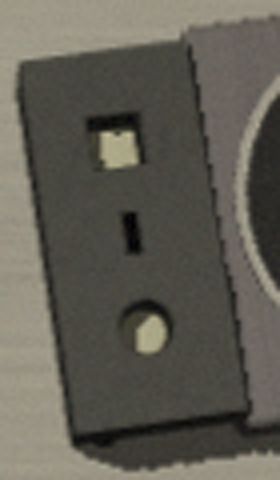

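View pics/sa.png

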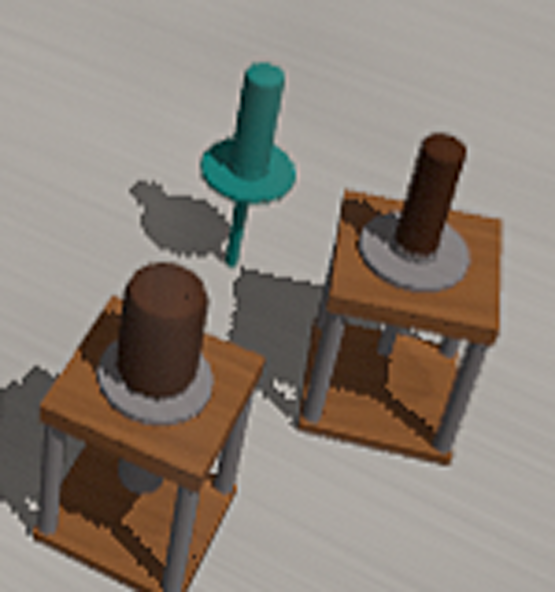

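View pics/sb.png

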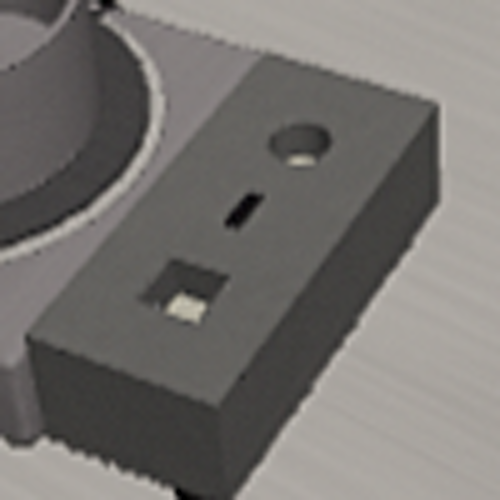

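```bash
python3 - <<'E'
from h import *
f=lambda x,y,s,ox,oy:((x+.5)/s-.5+ox,(y+.5)/s-.5+oy)
A=lambda x,y:f(x,y,5,110,190);B=lambda x,y:f(x,y,4,280,125);SA=lambda x,y:f(x,y,3.7,310,170);SB=lambda x,y:f(x,y,5,200,180)
print('pick top',at('top',A(150,198),.185),at('scene',SA(443,148),.185))
print('collar',at('top',A(194,221),.115),at('scene',SA(414,250),.115))
c=[at('top',A(*p),.11) for p in((73,157),(262,102),(312,290),(122,348))];print('stand',np.array(c),np.mean(c,0))
c=[at('scene',SA(*p),.11) for p in((346,191),(501,219),(497,330),(328,306))];print('stand sc',np.array(c),np.mean(c,0))
print('well',at('top',B(147,327),.07),at('scene',SB(300,144),.07))
print('sq',at('top',B(115,142),.07),at('scene',SB(184,284),.07))
print('turq',at('top',A(446,335),.22),at('top',A(472,348),.15))
print('strip',[at('top',B(*p),.07)for p in((20,63),(182,40),(247,412),(72,437))])
E
```

```text
pick top [0.45404508 0.25306461 0.185     ] [0.4543087  0.25639604 0.185     ]
collar [0.45271505 0.25375328 0.115     ] [0.45340307 0.25668239 0.115     ]
stand [[0.47839987 0.3060113  0.11      ]
 [0.50137997 0.22927453 0.11      ]
 [0.42636841 0.20627074 0.11      ]
 [0.40214576 0.28236651 0.11      ]] [0.4520735  0.25598077 0.11      ]
stand sc [[0.42576162 0.21030082 0.11      ]
 [0.4013767  0.2849904  0.11      ]
 [0.47802542 0.30788392 0.11      ]
 [0.50865765 0.23466795 0.11      ]] [0.45345535 0.25946077 0.11      ]
well [ 0.51743604 -0.08249592  0.07      ] [ 0.51842102 -0.07930948  0.07      ]
sq [ 0.61570745 -0.06632681  0.07      ] [ 0.6143938 -0.0664745  0.07     ]
turq [0.40323753 0.13598925 0.22      ] [0.40233457 0.13638463 0.15      ]
strip [array([ 0.65833119, -0.01626065,  0.07      ]), array([ 0.67200428, -0.10234571,  0.07      ]), array([ 0.47352264, -0.13396745,  0.07      ]), array([ 0.46003925, -0.04369957,  0.07      ])]
```

```bash
cat >>h.py <<'E'
def plan(P,jaw=None,y=(0,0,-1)):
    """remaining shift in tool axes (cm), turn units"""
    s=readout.get_state();A=R.from_rotvec(s['tcp_rot']).as_matrix()
    d=A.T@(np.array(P)-s['position'])*100
    w=np.zeros(3)
    if jaw is not None:
        z=np.array([*jaw,0.]);z/=np.linalg.norm(z)
        if z@A[:,2]<0 :z=-z
        yv=np.array(y,float);B=np.column_stack([np.cross(yv,z),yv,z])
        w=R.from_matrix(A.T@B).as_rotvec()/np.deg2rad(8)
    print('clock',s['clock'],'pos',s['position'].round(4),'shift cm',d.round(2),'turn',w.round(2),'open',round(s['opening'],4),'F',s['force'].round(1))
E
python3 - <<'E'
from h import *
s=readout.get_state();A=R.from_rotvec(s['tcp_rot']).as_matrix();print(A.round(3))
def tri(a,b):
    o1,d1=ray('top',a);o2,d2=ray('scene',b)
    t=np.linalg.lstsq(np.column_stack([d1,-d2]),o2-o1,rcond=None)[0];return (o1+d1*t[0]+o2+d2*t[1])/2
print('turq top',tri((110+446/5,190+335/5),(310+264/3.7,170+72/3.7)))
print('mud',at('top',(183,153),.18))
print('pan rim',at('top',(393,168),.14), 'handle',at('top',(386,212),.13))
plan((.453,.255,.30),(.5,.86)); plan((.453,.255,.30),(.86,-.5));plan((.453,.255,.30))
E
```

```text
[[-0.96  -0.     0.281]
 [-0.281  0.002 -0.96 ]
 [-0.    -1.    -0.002]]
turq top [0.40578134 0.14718331 0.14935699]
mud [0.60023853 0.17807118 0.18      ]
pan rim [ 0.5841593  -0.22882706  0.14      ] handle [ 0.49785553 -0.21441578  0.13      ]
clock 0.15 pos [ 0.1895 -0.6472  0.2022] shift cm [-50.64  -9.64 -79.2 ] turn [0.01 5.81 0.  ] open 0.0879 F [-0.3 -0.1 -0.3]
clock 0.15 pos [ 0.1895 -0.6472  0.2022] shift cm [-50.64  -9.64 -79.2 ] turn [ 0.01 -5.44 -0.  ] open 0.0879 F [-0.3 -0.1 -0.3]
clock 0.15 pos [ 0.1895 -0.6472  0.2022] shift cm [-50.64  -9.64 -79.2 ] turn [0. 0. 0.] open 0.0879 F [-0.3 -0.1 -0.3]
```

Emit:
arm_command:
  deltas: "-4.7 -2 -1.8 0 0 0 1; -4.7 -2 -1.8 0 0 0 1; -4.7 -2 -1.8 0 0 0 1; -4.7 -2 -1.8 0 0 0 1; -4.7 -2 -1.8 0 0 0 1"

```text
clock: 0.78
position: [0.3912, -0.4915, 0.2995]
tcp_rot: [-0.292, 2.085, -2.064]
force: [0.4, -0.1, 0.6]
opening: 0.0881
```

```bash
python3 -c "
from h import *
plan((.453,.255,.30));print(readout.get_state()['q'])"
```

```text
clock 0.775 pos [ 0.3912 -0.4915  0.2995] shift cm [-26.38   0.64 -70.11] turn [0. 0. 0.] open 0.0881 F [ 0.4 -0.1  0.6]
[-0.9395399   0.14021761  1.57624377  0.00222489  1.43551319  0.35372417]
```

Emit:
arm_command:
  deltas: "-1.9 0 -5.2 0 0 0 0.8; -1.9 0 -5.2 0 0 0 0.8; -1.9 0 -5.2 0 0 0 0.8; -1.9 0 -5.2 0 0 0 0.8; -1.9 0 -5.2 0 0 0 0.8"

```text
clock: 1.4
position: [0.4141, -0.2079, 0.3019]
tcp_rot: [-0.29, 2.083, -2.063]
force: [1.8, -0.2, 0.1]
opening: 0.0707
```

Emit:
arm_command:
  deltas: "-1.9 0 -5.2 0 0 0 0.8; -1.9 0 -5.2 0 0 0 0.8; -1.9 0 -5.2 0 0 0 0.8; -1.9 0 -5.2 0 0 0 0.8; -1.9 0 -3.2 0 0 0 0.8"

```text
clock: 2.02
position: [0.4377, 0.0584, 0.3038]
tcp_rot: [-0.289, 2.082, -2.062]
force: [0.3, -0.8, 1.3]
opening: 0.0703
```

```bash
python3 -c "
from h import *
plan((.453,.255,.30));s=readout.get_state();print(s['q'])
im=eyes.capture('wrist');cv2.imwrite('pics/w1.png',im)
print(proj('wrist',[(.453,.255,.185),(.453,.255,.115),(.453,.255,.11)],s))"
```

```text
clock 2.025 pos [0.4377 0.0584 0.3038] shift cm [ -6.87   0.57 -18.49] turn [0. 0. 0.] open 0.0703 F [ 0.3 -0.8  1.3]
[ 0.06780014 -0.23944075  1.93109314  0.00983381  1.44951767  1.35951653]
[[ 68.27847193 120.06229931]
 [107.36823056 119.95627808]
 [109.62329613 119.95347179]]
```

View pics/w1.png

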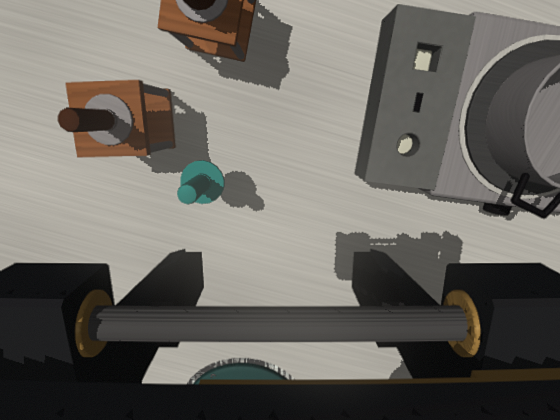

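```bash
python3 -c "
from h import *
im=cv2.imread('pics/w1.png')
cv2.imwrite('pics/w1a.png',cv2.resize(im[125:170,380:430],None,fx=10,fy=10,interpolation=cv2.INTER_CUBIC))
cv2.imwrite('pics/w1b.png',cv2.resize(im[70:170,50:150],None,fx=6,fy=6,interpolation=cv2.INTER_CUBIC))
"
```

```text
(no output)
```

View pics/w1a.png

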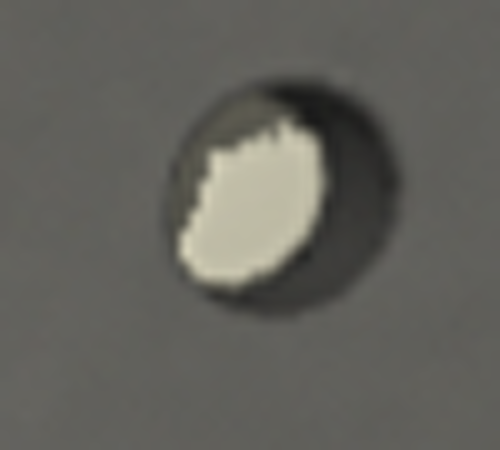

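View pics/w1b.png

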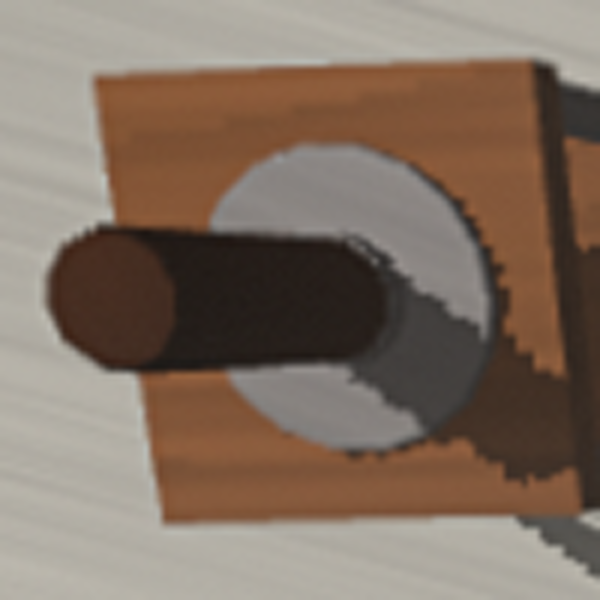

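```bash
python3 -c "
from h import *
s=readout.get_state()
f=lambda x,y,s,ox,oy:((x+.5)/s-.5+ox,(y+.5)/s-.5+oy)
print(at('wrist',f(283,197,10,380,125),.07,s))
print(at('wrist',f(112,299,6,50,70),.185,s),at('wrist',f(350,297,6,50,70),.115,s))
c=[at('wrist',f(*p,6,50,70),.11,s) for p in((96,76),(535,62),(582,512),(165,522))];print(np.mean(c,0))
plan((.453,.256,.24))"
```

```text
[ 0.51963244 -0.07552994  0.07      ]
[0.45415405 0.25925234 0.185     ] [0.45472507 0.25890142 0.115     ]
[0.45352611 0.26258722 0.11      ]
clock 2.075 pos [0.4387 0.0617 0.3037] shift cm [ -6.71   6.63 -18.2 ] turn [0. 0. 0.] open 0.0708 F [ 0.6  1.6 -0.5]
```

Emit:
arm_command:
  deltas: "-1.7 1.7 -4.6 0 0 0 0.8; -1.7 1.7 -4.6 0 0 0 0.8; -1.7 1.7 -4.6 0 0 0 0.8; -1.5 1.7 -4.0 0 0 0 0.8; 0 0 0 0 0 0 0.8"

```text
clock: 2.7
position: [0.4532, 0.2572, 0.2356]
tcp_rot: [-0.289, 2.082, -2.058]
force: [-0.2, -0.2, -0.4]
opening: 0.0703
```

```bash
python3 -c "
from h import *
plan((.4535,.256,.136),(.281,-.96));s=readout.get_state();print(s['q'])
im=eyes.capture('wrist');cv2.imwrite('pics/w2.png',im)
print(proj('wrist',[(.4535,.256,.185),(.4535,.256,.115)],s))"
```

```text
clock 2.7 pos [0.4532 0.2572 0.2356] shift cm [0.05 9.96 0.23] turn [ 0.08 -0.03 -0.03] open 0.0703 F [-0.2 -0.2 -0.4]
[ 0.46136225 -0.05375069  1.8933113   0.01010731  1.29579336  1.7490983 ]
[[280.52903294 217.54979556]
 [280.68033987 196.48534317]]
```

View pics/w2.png

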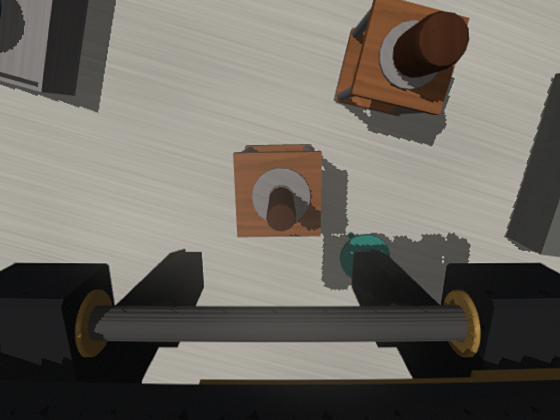

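Emit:
arm_command:
  deltas: "0.05 2.5 0.2 0.1 0 0 0.8; 0 2.5 0 0 0 0 0.8; 0 2.5 0 0 0 0 0.8; 0 2.4 0 0 0 0 0.8; 0 0 0 0 0 0 0.8"

```text
clock: 3.38
position: [0.4574, 0.2482, 0.1392]
tcp_rot: [-0.273, 2.065, -2.074]
force: [-0.4, 0.4, 0.3]
opening: 0.0705
```

```bash
python3 -c "
from h import *
plan((.4535,.256,.136),(.281,-.96));s=readout.get_state()
im=eyes.capture('wrist');cv2.imwrite('pics/w3.png',im)
im=eyes.capture('scene');cv2.imwrite('pics/s3.png',cv2.resize(im[120:330,300:500],None,fx=2.8,fy=2.8))
"
```

```text
clock 3.375 pos [0.4574 0.2482 0.1392] shift cm [ 0.16  0.32 -0.86] turn [-0.04 -0.08 -0.08] open 0.0705 F [-0.4  0.4  0.3]
```

View pics/w3.png

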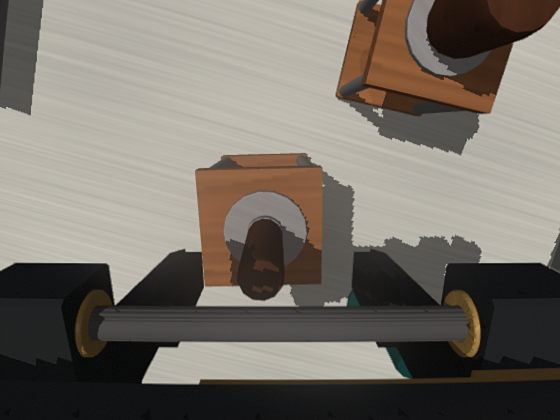

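View pics/s3.png

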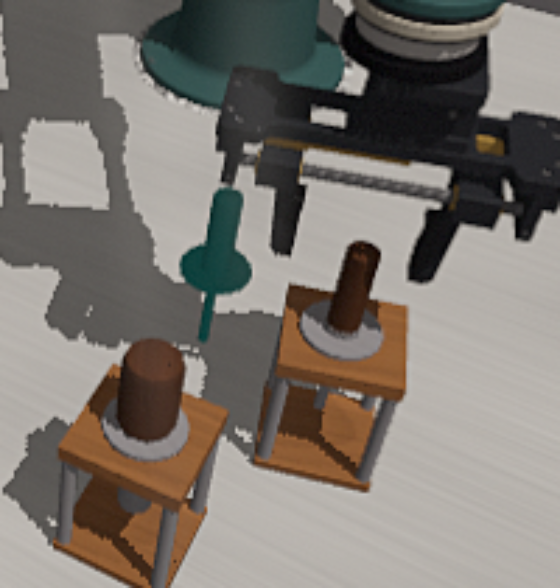

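```bash
python3 -c "
from h import *
s=readout.get_state();print(s['clock'],s['position'],s['q'])
A=R.from_rotvec(s['tcp_rot']).as_matrix();p=s['position']
pts=[p,p+A@[0,0,.035],p-A@[0,0,.035],p+A@[0,-.1,0],(.4535,.256,.185)]
print(((proj('scene',pts)-[300,120])*2.8).round(),proj('wrist',pts).round())
im=eyes.capture('wrist');cv2.imwrite('pics/w4.png',im)
im=eyes.capture('top');cv2.imwrite('pics/t4.png',im)
print(proj('top',pts).round())
"
```

```text
3.475 [0.45921056 0.24947166 0.14167666] [ 0.45557207  0.01330154  2.00517476 -0.00866389  1.10841489  1.75593119]
[[335. 301.]
 [280. 289.]
 [391. 312.]
 [370. 179.]
 [362. 250.]] [[278. 242.]
 [339. 242.]
 [217. 242.]
 [279. 363.]
 [261. 282.]]
[[147. 229.]
 [165. 224.]
 [130. 234.]
 [133. 224.]
 [138. 229.]]
```

View pics/w4.png

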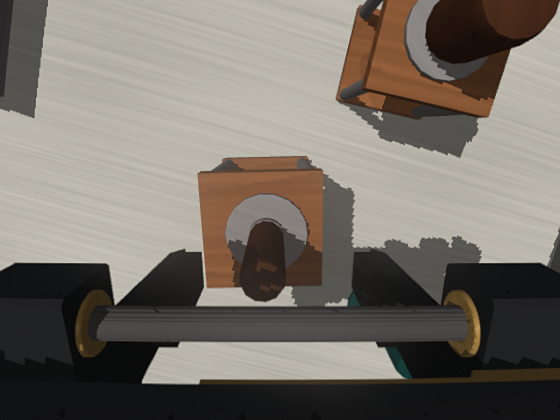

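View pics/t4.png

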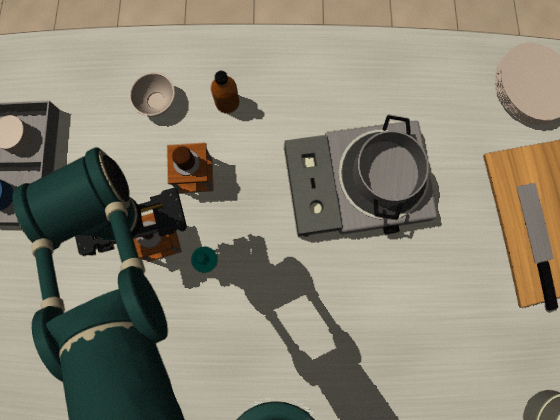

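```bash
python3 -c "
from h import *
plan((.4535,.256,.136),(.281,-.96))"
```

```text
clock 3.575 pos [0.4597 0.2503 0.1424] shift cm [ 0.46  0.63 -0.72] turn [-0.03 -0.07 -0.13] open 0.0704 F [ 0.2  0.4 -0.6]
```

Emit:
arm_command:
  deltas: "0.4 0.4 -0.7 0 0 0 0.6; 0 0 0 0 0 0 0.5; 0 0 0 0 0 0 0.5"

```text
clock: 3.95
position: [0.4551, 0.2572, 0.1406]
tcp_rot: [-0.263, 2.064, -2.065]
force: [-0.9, 0.3, -0.8]
opening: 0.0444
```

```bash
python3 -c "
from h import *
plan((.4535,.256,.136),(.281,-.96));s=readout.get_state()
im=eyes.capture('wrist');cv2.imwrite('pics/w5.png',im)
im=eyes.capture('scene');cv2.imwrite('pics/s5.png',cv2.resize(im[120:330,300:500],None,fx=2.8,fy=2.8))
plan((.4535,.256,.136),(.281,-.96))
"
```

```text
clock 3.95 pos [0.4551 0.2572 0.1406] shift cm [0.19 0.46 0.07] turn [-0.03 -0.07 -0.16] open 0.0444 F [-0.9  0.3 -0.8]
clock 4.05 pos [0.455  0.257  0.1404] shift cm [0.18 0.44 0.06] turn [-0.03 -0.07 -0.15] open 0.0443 F [ 0.   0.6 -0.8]
```

View pics/w5.png

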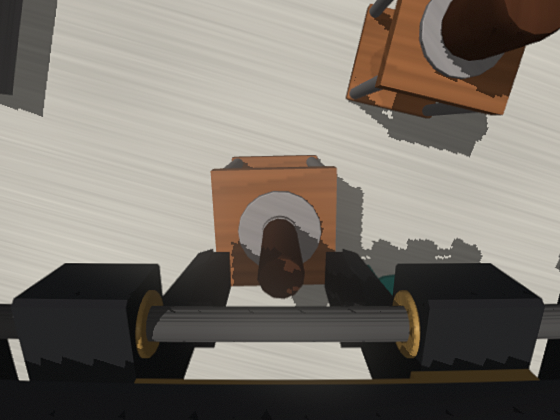

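View pics/s5.png

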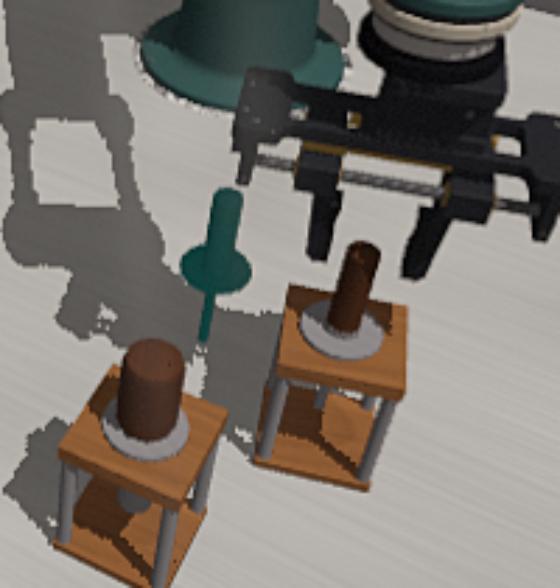

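Emit:
arm_command:
  deltas: "0.2 0.6 0.1 0 0 0 0.5; 0 0.6 0 0 0 0 0.5; 0 0 0 0 0 0 0.5"

```text
clock: 4.42
position: [0.4531, 0.2552, 0.1271]
tcp_rot: [-0.264, 2.064, -2.066]
force: [-0.2, -0.4, -0.3]
opening: 0.0438
```

```bash
python3 -c "
from h import *
plan((.4535,.256,.128),(.281,-.96));s=readout.get_state()
im=eyes.capture('wrist');cv2.imwrite('pics/w6.png',im)
im=eyes.capture('scene');cv2.imwrite('pics/s6.png',cv2.resize(im[150:280,370:500],None,fx=4.5,fy=4.5))
plan((.4535,.256,.128),(.281,-.96))
"
```

```text
clock 4.425 pos [0.4531 0.2552 0.1271] shift cm [-0.06 -0.09 -0.07] turn [-0.03 -0.07 -0.15] open 0.0438 F [-0.2 -0.4 -0.3]
clock 4.525 pos [0.4536 0.2554 0.1277] shift cm [-0.01 -0.03 -0.06] turn [-0.03 -0.07 -0.15] open 0.0438 F [-0.4 -0.8 -0.8]
```

View pics/w6.png

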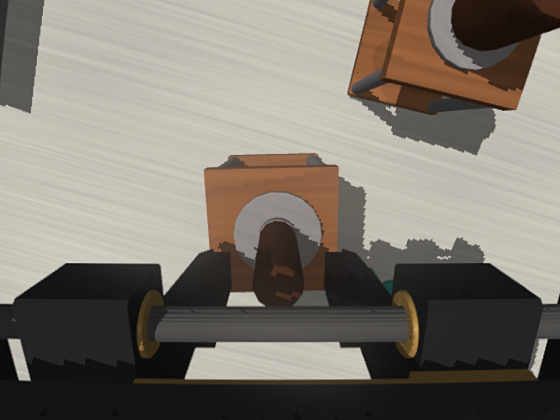

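View pics/s6.png

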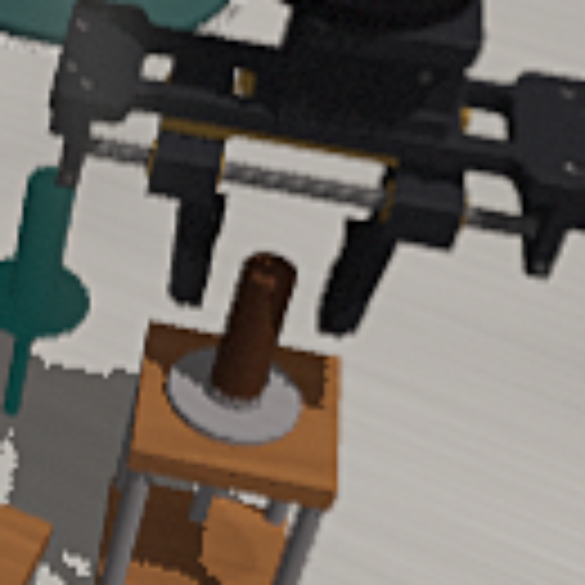

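Emit:
arm_command:
  deltas: "0 0 0 0 0 0 0.2; 0 0 0 0 0 0 0; 0 0 0 0 0 0 0; 0 0 0 0 0 0 0; 0 0 0 0 0 0 0"
  newtons: 40

```text
clock: 5.15
position: [0.4539, 0.2555, 0.128]
tcp_rot: [-0.262, 2.064, -2.065]
force: [0.0, -0.7, 0.2]
opening: 0.0209
```

```bash
python3 -c "
from h import *
plan((.4535,.256,.128),(.281,-.96));s=readout.get_state()
im=eyes.capture('scene');cv2.imwrite('pics/s7.png',cv2.resize(im[150:280,370:500],None,fx=4.5,fy=4.5))
"
```

```text
clock 5.15 pos [0.4539 0.2555 0.128 ] shift cm [ 0.02  0.   -0.06] turn [-0.03 -0.07 -0.16] open 0.0209 F [ 0.  -0.7  0.2]
```

View pics/s7.png

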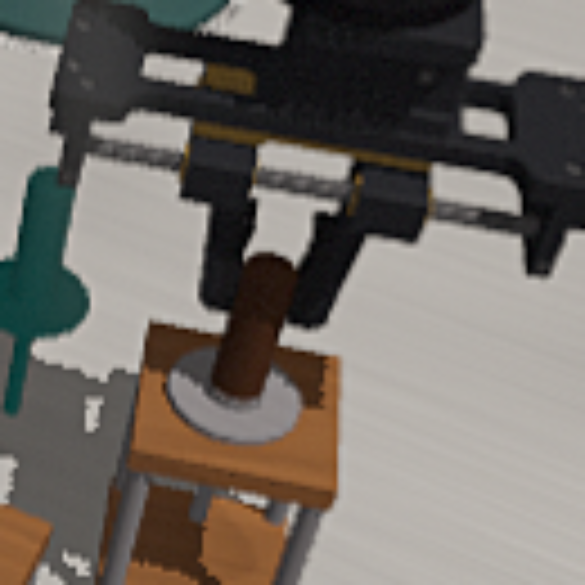

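Emit:
arm_command:
  deltas: "0 -1.5 0 0 0 0 0; 0 -2.5 0 0 0 0 0; 0 -2.5 0 0 0 0 0; 0 -2.5 0 0 0 0 0; 0 0 0 0 0 0 0"

```text
clock: 5.82
position: [0.4519, 0.2555, 0.224]
tcp_rot: [-0.261, 2.064, -2.064]
force: [-0.7, 1.5, -0.8]
opening: 0.021
```

```bash
python3 -c "
from h import *
s=readout.get_state()
plan((.4535,.256,.270),(.281,-.96))
im=eyes.capture('scene');cv2.imwrite('pics/s8.png',cv2.resize(im[90:280,350:520],None,fx=3,fy=3))
"
```

```text
clock 5.825 pos [0.4519 0.2555 0.224 ] shift cm [-0.27 -4.6   0.01] turn [-0.02 -0.07 -0.17] open 0.021 F [-0.7  1.5 -0.8]
```

View pics/s8.png

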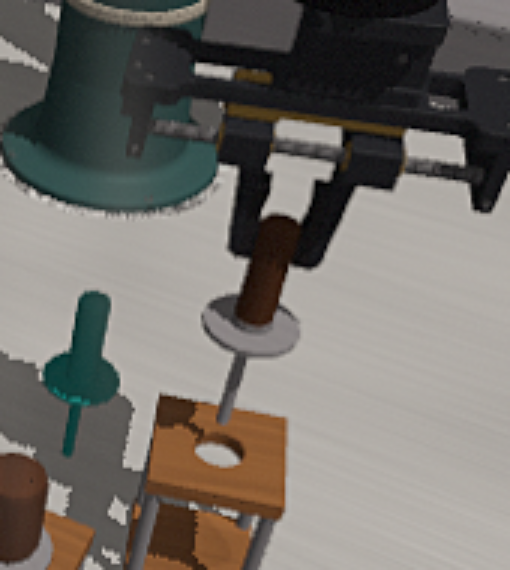

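```bash
python3 -c "
from h import *
print(at('scene',(350+220/3,90+450/3),.11),at('top',(0,0),.1)*0)
plan((.5185,-.079,.27))
s=readout.get_state();A=R.from_rotvec(s['tcp_rot']).as_matrix();print(A.round(3))
"
```

```text
[0.45332701 0.2611818  0.11      ] [0. 0. 0.]
clock 5.875 pos [0.4511 0.255  0.2224] shift cm [ 2.48 -4.68 34.  ] turn [0. 0. 0.] open 0.0208 F [-0.   0.  -0.9]
[[-0.962  0.021  0.271]
 [-0.271  0.002 -0.962]
 [-0.021 -1.     0.004]]
```

Emit:
arm_command:
  deltas: "0 -2 0 0 0 0 0; 0 -2 0 0 0 0 0; 0 -0.6 2 0 0 0 0; 0 0 4 0 0 0 0; 0 0 4 0 0 0 0"

```text
clock: 6.5
position: [0.4757, 0.158, 0.27]
tcp_rot: [-0.275, 2.062, -2.066]
force: [0.9, -0.8, -1.0]
opening: 0.0208
```

```bash
python3 -c "
from h import *
plan((.5185,-.079,.27))"
```

```text
clock 6.5 pos [0.4757 0.158  0.27  ] shift cm [ 2.45  0.06 23.96] turn [0. 0. 0.] open 0.0208 F [ 0.9 -0.8 -1. ]
```

Emit:
arm_command:
  deltas: "0.5 0 4.5 0 0 0 0; 0.5 0 4.5 0 0 0 0; 0.5 0 4.5 0 0 0 0; 0.5 0 4.5 0 0 0 0; 0.4 0 4 0 0 0 0"

```text
clock: 7.12
position: [0.5136, -0.0667, 0.272]
tcp_rot: [-0.277, 2.062, -2.066]
force: [0.4, 0.1, -1.0]
opening: 0.0209
```

Emit:
arm_command:
  deltas: "0 0 0.8 0 0 0 0; 0 0 0 0 0 0 0; 0 0 0 0 0 0 0"

```text
clock: 7.5
position: [0.5154, -0.0753, 0.2719]
tcp_rot: [-0.276, 2.067, -2.067]
force: [0.2, 1.0, -1.0]
opening: 0.021
```

```bash
python3 -c "
from h import *
plan((.5185,-.08,.27),(.271,-.962))
im=eyes.capture('scene');cv2.imwrite('pics/s9.png',cv2.resize(im[20:260,180:360],None,fx=2.5,fy=2.5))
im=eyes.capture('wrist');cv2.imwrite('pics/w9.png',im)
im=eyes.capture('top');cv2.imwrite('pics/t9.png',im)
plan((.5185,-.08,.27),(.271,-.962))
"
```

```text
clock 7.5 pos [ 0.5154 -0.0753  0.2719] shift cm [-0.16  0.19  0.53] turn [-0.01  0.03 -0.09] open 0.021 F [ 0.2  1.  -1. ]
clock 7.65 pos [ 0.5156 -0.0753  0.272 ] shift cm [-0.15  0.2   0.54] turn [-0.02  0.03 -0.09] open 0.0211 F [-0.9  0.8 -1.7]
```

View pics/s9.png

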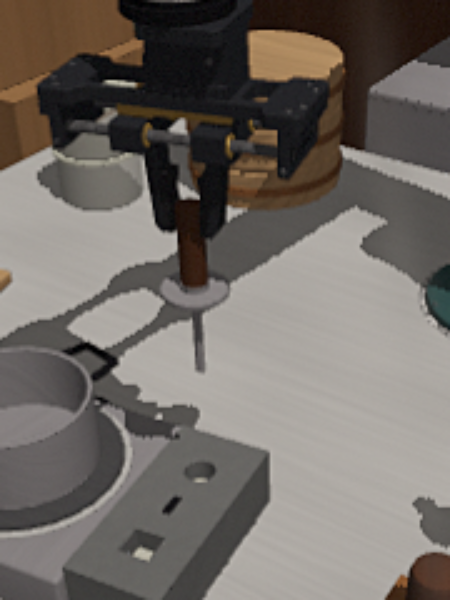

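View pics/w9.png

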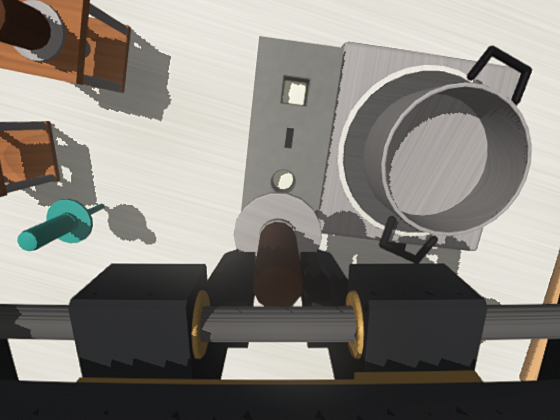

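```bash
python3 -c "
from h import *
s=readout.get_state();A=R.from_rotvec(s['tcp_rot']).as_matrix();p=s['position']
ax=-A[:,1]
P=[p+ax*-.018, p+ax*-.093,p+np.array([0,0,-.093]),p+ax*(.057)]
print(((proj('scene',P)-[180,20])*2.5).round(),proj('wrist',P).round())
print('well w',at('wrist',(284,180),.07,s)); print(A.round(3))
for n,f,c in(('w9',8,(140,210,250,320)),):
    im=cv2.imread('pics/w9.png');cv2.imwrite('pics/w9a.png',cv2.resize(im[150:260,230:330],None,fx=5,fy=5,interpolation=cv2.INTER_CUBIC))
"
```

```text
[[192. 293.]
 [197. 372.]
 [198. 372.]
 [186. 202.]] [[278. 232.]
 [278. 203.]
 [278. 204.]
 [278. 290.]]
well w [ 0.52059042 -0.08164014  0.07      ]
[[-0.961  0.013  0.275]
 [-0.275  0.002 -0.961]
 [-0.013 -1.     0.002]]
```

View pics/w9a.png

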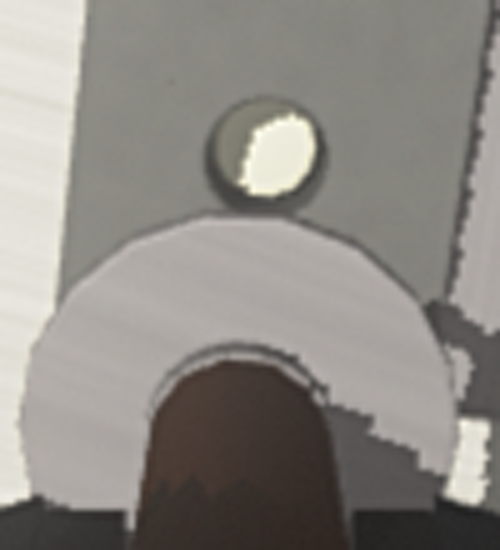

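```bash
python3 -c "
from h import *
plan((.519,-.0815,.185))"
```

```text
clock 7.65 pos [ 0.5156 -0.0753  0.272 ] shift cm [-0.05  8.7   0.68] turn [0. 0. 0.] open 0.0211 F [-0.9  0.8 -1.7]
```

Emit:
arm_command:
  deltas: "0 2 0.6 0 0 0 0; 0 2 0 0 0 0 0; 0 2 0 0 0 0 0; 0 1.7 0 0 0 0 0; 0 0 0 0 0 0 0"

```text
clock: 8.28
position: [0.5167, -0.0793, 0.1877]
tcp_rot: [-0.284, 2.066, -2.065]
force: [0.5, -0.5, -0.6]
opening: 0.0212
```

```bash
python3 -c "
from h import *
plan((.519,-.0815,.135))
im=eyes.capture('scene');cv2.imwrite('pics/s10.png',cv2.resize(im[120:250,200:310],None,fx=4.5,fy=4.5,interpolation=cv2.INTER_CUBIC))
im=eyes.capture('wrist');cv2.imwrite('pics/w10.png',im)
plan((.519,-.0815,.135))
s=readout.get_state();p=s['position']
P=[p-[0,0,.093],(.519,-.0815,.07)]
print(((proj('scene',P)-[200,120])*4.5).round())
"
```

```text
clock 8.275 pos [ 0.5167 -0.0793  0.1877] shift cm [-0.11  5.27  0.27] turn [0. 0. 0.] open 0.0212 F [ 0.5 -0.5 -0.6]
clock 8.375 pos [ 0.5181 -0.0797  0.1899] shift cm [0.04 5.49 0.19] turn [0. 0. 0.] open 0.0207 F [-0.3  0.3 -1.1]
[[265. 356.]
 [264. 397.]]
```

View pics/s10.png

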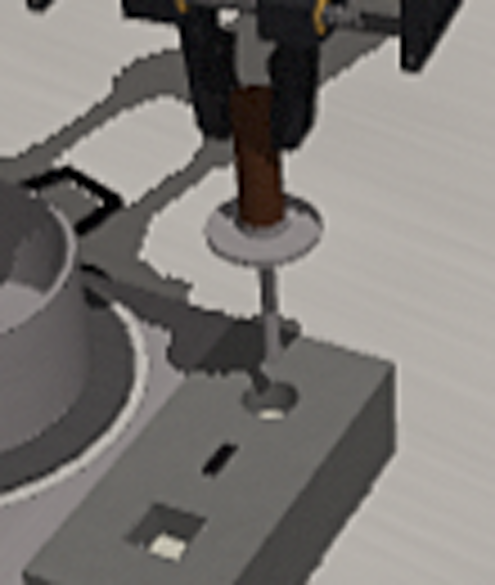

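View pics/w10.png

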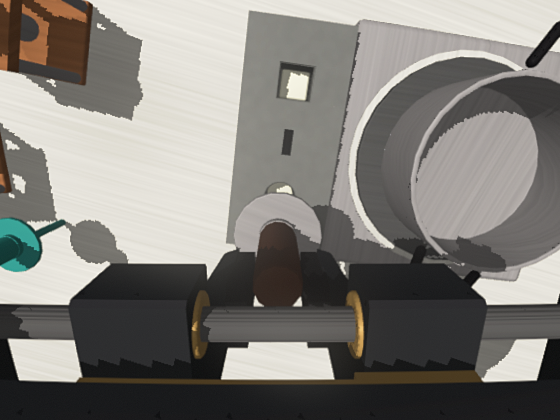

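Emit:
arm_command:
  deltas: "0 1.3 0.2 0 0 0 0; 0 1.3 0 0 0 0 0; 0 1.0 0 0 0 0 0; 0 0 0 0 0 0 0"

```text
clock: 8.88
position: [0.5206, -0.0821, 0.1531]
tcp_rot: [-0.276, 2.061, -2.065]
force: [-0.4, 0.8, -0.6]
opening: 0.0209
```

```bash
python3 -c "
from h import *
plan((.519,-.0815,.135))
im=eyes.capture('scene');cv2.imwrite('pics/s11.png',cv2.resize(im[120:250,200:310],None,fx=4.5,fy=4.5,interpolation=cv2.INTER_CUBIC))
plan((.519,-.0815,.135))
"
```

```text
clock 8.875 pos [ 0.5206 -0.0821  0.1531] shift cm [ 0.17  1.81 -0.11] turn [0. 0. 0.] open 0.0209 F [-0.4  0.8 -0.6]
clock 8.925 pos [ 0.521  -0.0821  0.1537] shift cm [ 0.21  1.87 -0.12] turn [0. 0. 0.] open 0.021 F [ 0.3  0.8 -1.2]
```

View pics/s11.png

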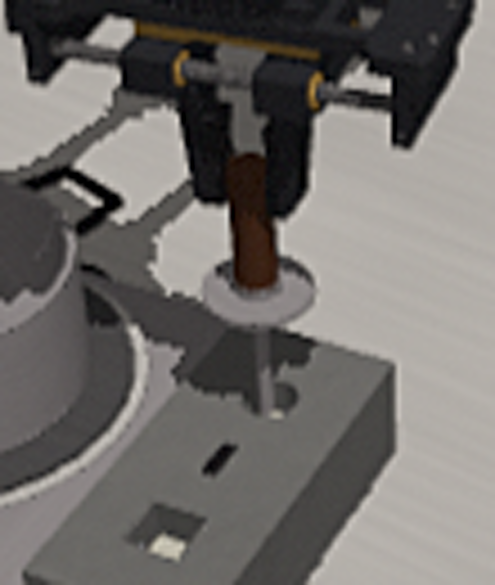

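Emit:
arm_command:
  deltas: "0.2 0.6 -0.1 0 0 0 0; 0 0.5 0 0 0 0 0; 0 0.4 0 0 0 0 0"

```text
clock: 9.3
position: [0.5202, -0.0819, 0.1394]
tcp_rot: [-0.272, 2.058, -2.064]
force: [-0.7, 0.4, 2.2]
opening: 0.0209
```

```bash
python3 -c "
from h import *
plan((.519,-.0815,.135))
im=eyes.capture('scene');cv2.imwrite('pics/s12.png',cv2.resize(im[120:250,200:310],None,fx=4.5,fy=4.5,interpolation=cv2.INTER_CUBIC))
plan((.519,-.0815,.135))
"
```

```text
clock 9.3 pos [ 0.5202 -0.0819  0.1394] shift cm [ 0.11  0.44 -0.07] turn [0. 0. 0.] open 0.0209 F [-0.7  0.4  2.2]
clock 9.35 pos [ 0.52   -0.0818  0.139 ] shift cm [ 0.09  0.39 -0.06] turn [0. 0. 0.] open 0.0209 F [-0.8  0.1  2.4]
```

Emit:
arm_command:
  deltas: "0 0.4 0 0 0 0 0; 0 0.3 0 0 0 0 0; 0 0.1 0 0 0 0 0"

```text
clock: 9.72
position: [0.5245, -0.0818, 0.1369]
tcp_rot: [-0.262, 2.054, -2.062]
force: [-1.8, 1.9, 4.2]
opening: 0.0212
```

```bash
python3 -c "
from h import *
plan((.519,-.0815,.135))
im=eyes.capture('scene');cv2.imwrite('pics/s13.png',cv2.resize(im[120:250,200:310],None,fx=4.5,fy=4.5,interpolation=cv2.INTER_CUBIC))
plan((.519,-.0815,.135))
"
```

```text
clock 9.725 pos [ 0.5245 -0.0818  0.1369] shift cm [ 0.52  0.17 -0.18] turn [0. 0. 0.] open 0.0212 F [-1.8  1.9  4.2]
clock 9.775 pos [ 0.5243 -0.0818  0.1367] shift cm [ 0.51  0.16 -0.17] turn [0. 0. 0.] open 0.0212 F [-2.4  1.8  8. ]
```

View pics/s13.png

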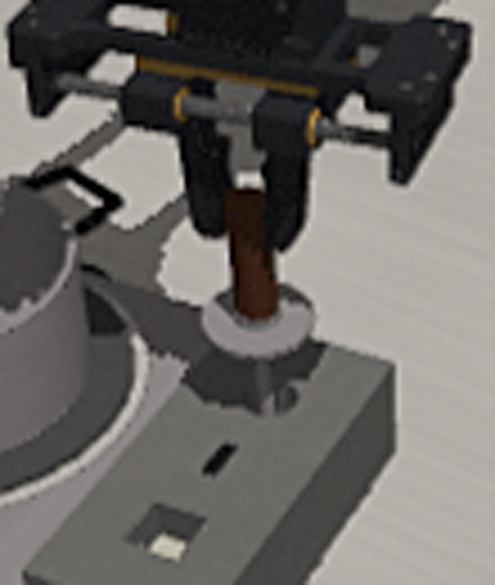

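Emit:
arm_command:
  deltas: "0.2 0.2 -0.1 0 0 0 0; 0 0.1 0 0 0 0 0; 0 0.1 0 0 0 0 0; 0 0.1 0 0 0 0 0"

```text
clock: 10.28
position: [0.5247, -0.0812, 0.1367]
tcp_rot: [-0.257, 2.051, -2.061]
force: [-1.5, 0.8, 7.6]
opening: 0.0207
```

```bash
python3 -c "
from h import *
plan((.519,-.0815,.135),(.271,-.962))
"
```

```text
clock 10.275 pos [ 0.5247 -0.0812  0.1367] shift cm [ 0.56  0.15 -0.13] turn [-0.07  0.05 -0.23] open 0.0207 F [-1.5  0.8  7.6]
```

Emit:
arm_command:
  deltas: "0.1 -1 0 0 0 0 0; 0.1 -1.5 0 0 0 0 0; 0 -2 0 0 0 0 0; 0 -2.5 0 0 0 0 0; 0 -2.5 0 0 0 0 0"

```text
clock: 10.9
position: [0.5172, -0.0819, 0.2328]
tcp_rot: [-0.262, 2.054, -2.062]
force: [0.6, 0.1, -0.1]
opening: 0.0207
```

Emit:
arm_command:
  deltas: "0 -2.5 0 0 0 0 0; 0 -1.5 0 0 0 0 0; 0 0 0 0 0 0 0"

```text
clock: 11.28
position: [0.5173, -0.0824, 0.2778]
tcp_rot: [-0.256, 2.049, -2.062]
force: [0.7, -0.2, -1.4]
opening: 0.0207
```

```bash
python3 -c "
from h import *
plan((.4535,.257,.275),(.271,-.962))
s=readout.get_state();p=s['position']
im=eyes.capture('scene');cv2.imwrite('pics/s14.png',cv2.resize(im[20:260,180:360],None,fx=2.5,fy=2.5))
im=eyes.capture('wrist');cv2.imwrite('pics/w14.png',im)
P=[p+np.array([0,0,-.018]), p+np.array([0,0,-.093]),p+np.array([0,0,.057])]
print(((proj('scene',P)-[180,20])*2.5).round())
"
```

```text
clock 11.275 pos [ 0.5173 -0.0824  0.2778] shift cm [-3.320e+00  1.000e-02 -3.438e+01] turn [-0.08  0.05 -0.24] open 0.0207 F [ 0.7 -0.2 -1.4]
[[183. 284.]
 [189. 364.]
 [176. 194.]]
```

View pics/s14.png

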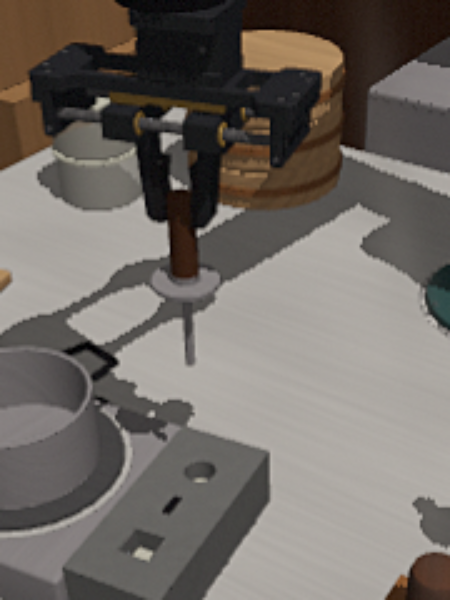

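View pics/w14.png

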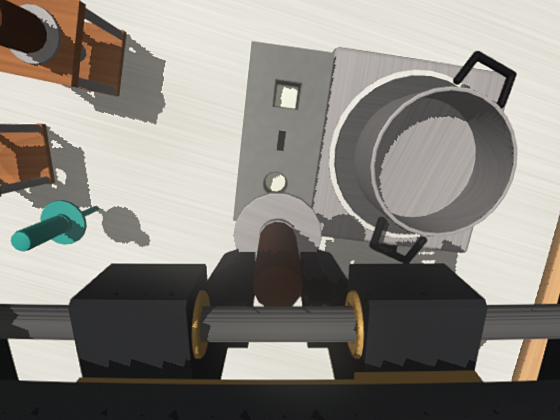

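Emit:
arm_command:
  deltas: "-0.5 0 -4.5 -0.05 0 -0.1 0; -0.5 0 -4.5 0 0 0 0; -0.5 0 -4.5 0 0 0 0; -0.5 0 -4.5 0 0 0 0; -0.4 0 -4.5 0 0 0 0"

```text
clock: 12.0
position: [0.4729, 0.1434, 0.2669]
tcp_rot: [-0.283, 2.073, -2.073]
force: [-0.1, -0.2, -1.0]
opening: 0.0209
```

Emit:
arm_command:
  deltas: "-0.4 0 -4.0 0 0 0 0; -0.4 0 -4.0 0 0 0 0; -0.2 0 -3 0 0 0 0; 0 0 0 0 0 0 0; 0 0 0 0 0 0 0"

```text
clock: 12.62
position: [0.4469, 0.2561, 0.2584]
tcp_rot: [-0.302, 2.071, -2.08]
force: [0.1, -0.7, -0.8]
opening: 0.0208
```

```bash
python3 -c "
from h import *
plan((.4535,.257,.275),(.271,-.962))
s=readout.get_state();p=s['position']
"
```

```text
clock 12.625 pos [0.4469 0.2561 0.2584] shift cm [-0.65 -1.67  0.1 ] turn [-0.02  0.04  0.07] open 0.0208 F [ 0.1 -0.7 -0.8]
```

Emit:
arm_command:
  deltas: "-0.6 0 0 0 0 0 0; 0 0 0 0 0 0 0; 0 0 0 0 0 0 0"

```text
clock: 13.0
position: [0.4537, 0.2553, 0.2576]
tcp_rot: [-0.3, 2.072, -2.083]
force: [0.4, 0.3, 0.2]
opening: 0.0208
```

```bash
python3 -c "
from h import *
plan((.4535,.257,.22),(.271,-.962))
s=readout.get_state();p=s['position']
im=eyes.capture('scene');cv2.imwrite('pics/s15.png',cv2.resize(im[60:280,350:520],None,fx=2.7,fy=2.7,interpolation=cv2.INTER_CUBIC))
im=eyes.capture('wrist');cv2.imwrite('pics/w15.png',im)
P=[p+np.array([0,0,-.018]), p+np.array([0,0,-.093]),p+np.array([0,0,.057]),(.4535,.257,.11)]
print(((proj('scene',P)-[350,60])*2.7).round(),proj('wrist',P).round())
"
```

```text
clock 13.0 pos [0.4537 0.2553 0.2576] shift cm [-0.07  3.76 -0.18] turn [-0.03  0.01  0.08] open 0.0208 F [0.4 0.3 0.2]
[[232. 337.]
 [206. 426.]
 [262. 235.]
 [192. 484.]] [[278. 231.]
 [278. 202.]
 [279. 292.]
 [276. 188.]]
```

View pics/s15.png

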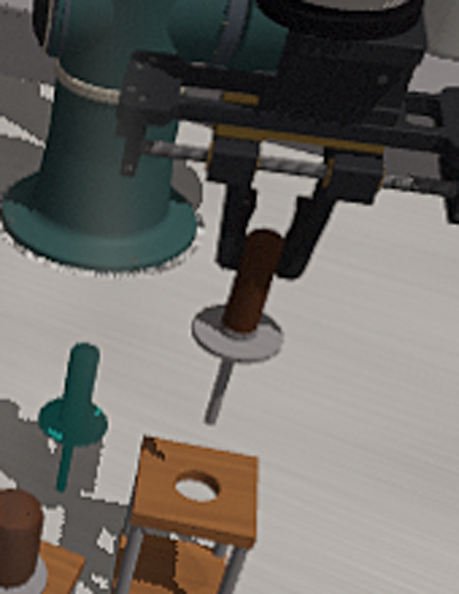

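View pics/w15.png

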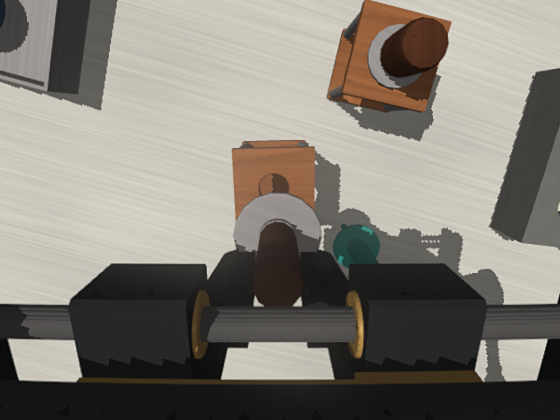

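Emit:
arm_command:
  deltas: "-0.1 2 -0.3 0 0 0 0; 0 2.0 0 0 0 0 0; 0 2.0 0 0 0 0 0; 0 2.0 0 0 0 0 0; 0 0 0 0 0 0 0"

```text
clock: 13.72
position: [0.451, 0.2578, 0.1703]
tcp_rot: [-0.303, 2.073, -2.085]
force: [-0.6, -0.7, -1.0]
opening: 0.0208
```

```bash
python3 -c "
from h import *
plan((.4535,.258,.128),(.271,-.962))
s=readout.get_state();p=s['position']
im=eyes.capture('scene');cv2.imwrite('pics/s16.png',cv2.resize(im[120:290,350:490],None,fx=3.5,fy=3.5,interpolation=cv2.INTER_CUBIC))
"
```

```text
clock 13.725 pos [0.451  0.2578 0.1703] shift cm [-0.3   4.23  0.03] turn [-0.03  0.01  0.1 ] open 0.0208 F [-0.6 -0.7 -1. ]
```

View pics/s16.png

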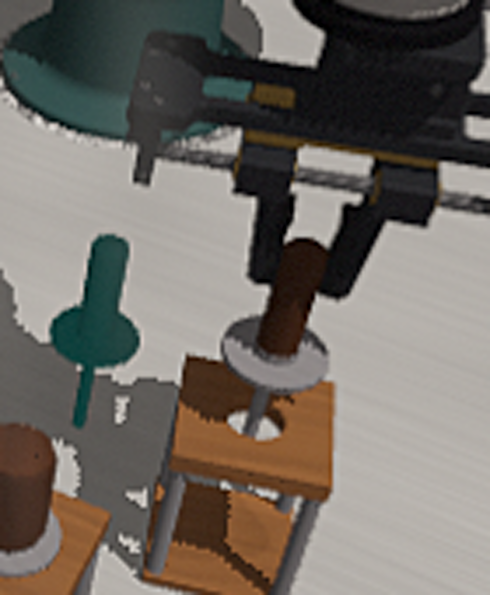

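Shank is inside the hole (about 255,425 in the crop). Continue down.

Emit:
arm_command:
  deltas: "-0.3 1.2 0 0 0 0 0; -0.05 1.2 0 0 0 -0.1 0; -0.05 0.8 0 0 0 0 0; 0 0.3 0 0 0 0 0; 0 0 0 0 0 0 0"

```text
clock: 14.4
position: [0.4568, 0.2598, 0.1356]
tcp_rot: [-0.314, 2.077, -2.09]
force: [0.1, 0.3, -0.6]
opening: 0.0209
```

```bash
python3 -c "
from h import *
plan((.4535,.258,.128),(.271,-.962))
s=readout.get_state();p=s['position']
im=eyes.capture('scene');cv2.imwrite('pics/s17.png',cv2.resize(im[120:290,350:490],None,fx=3.5,fy=3.5,interpolation=cv2.INTER_CUBIC))
plan((.4535,.258,.128),(.271,-.962))
"
```

```text
clock 14.4 pos [0.4568 0.2598 0.1356] shift cm [0.35 0.77 0.08] turn [-0.02  0.01  0.17] open 0.0209 F [ 0.1  0.3 -0.6]
clock 14.45 pos [0.4569 0.2599 0.1358] shift cm [0.36 0.79 0.09] turn [-0.02  0.01  0.17] open 0.0207 F [-0.2  0.7 -0.8]
```

View pics/s17.png

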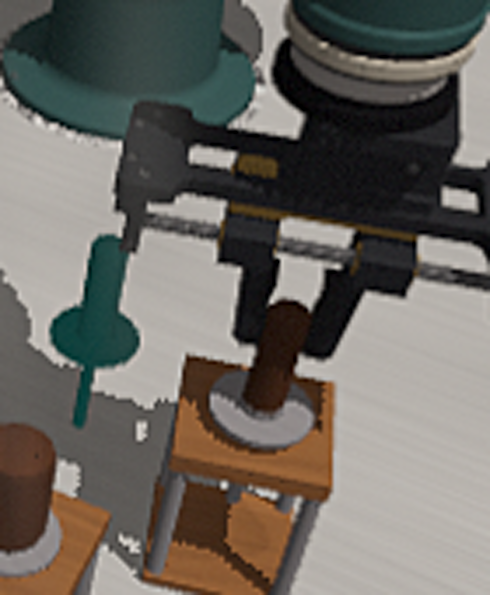

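Emit:
arm_command:
  deltas: "0.3 0.2 0.1 0 0 0.3 0; 0 0.2 0 0 0 0 0; 0 0.2 0 0 0 0 0; 0 0 0 0 0 0 0"

```text
clock: 14.95
position: [0.4557, 0.2588, 0.1313]
tcp_rot: [-0.264, 2.065, -2.063]
force: [-0.2, 0.0, -0.6]
opening: 0.021
```

```bash
python3 -c "
from h import *
plan((.4535,.258,.128),(.271,-.962))
s=readout.get_state();p=s['position']
im=eyes.capture('scene');cv2.imwrite('pics/s18.png',cv2.resize(im[120:290,350:490],None,fx=3.5,fy=3.5,interpolation=cv2.INTER_CUBIC))
plan((.4535,.258,.128),(.271,-.962))
"
```

```text
clock 14.95 pos [0.4557 0.2588 0.1313] shift cm [0.24 0.33 0.01] turn [-0.02  0.01 -0.16] open 0.021 F [-0.2  0.  -0.6]
clock 15.0 pos [0.4559 0.2589 0.1314] shift cm [0.26 0.34 0.02] turn [-0.01  0.01 -0.16] open 0.021 F [0.1 0.2 0.1]
```

View pics/s18.png

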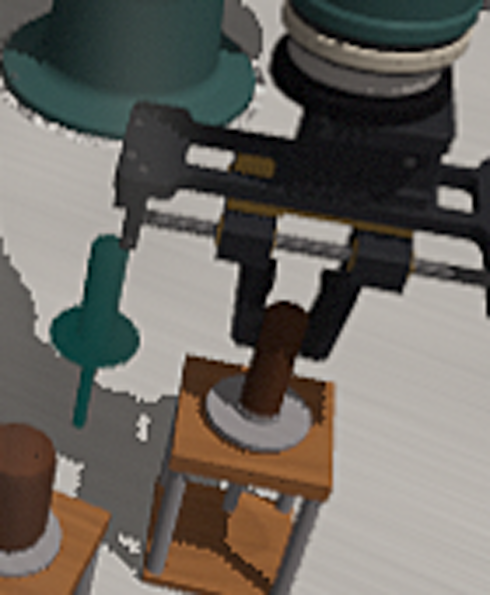

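Emit:
arm_command:
  deltas: "0.2 0.2 0 0 0 0 0; 0 0.2 0 0 0 0 0; 0 0.1 0 0 0 0 0; 0 0 0 0 0 0 0"

```text
clock: 15.5
position: [0.4548, 0.2586, 0.1282]
tcp_rot: [-0.263, 2.065, -2.062]
force: [0.1, 0.3, -1.7]
opening: 0.0208
```

```bash
python3 -c "
from h import *
plan((.4535,.257,.128),(.271,-.962))
"
```

```text
clock 15.5 pos [0.4548 0.2586 0.1282] shift cm [0.16 0.02 0.12] turn [-0.01  0.01 -0.16] open 0.0208 F [ 0.1  0.3 -1.7]
```

Emit:
arm_command:
  deltas: "0.2 0.3 0.1 0 0 0 0; 0 0.2 0 0 0 0 0; 0 0 0 0 0 0 0"

```text
clock: 15.88
position: [0.456, 0.2591, 0.1285]
tcp_rot: [-0.256, 2.065, -2.056]
force: [0.2, 1.6, -0.7]
opening: 0.0211
```

```bash
python3 -c "
from h import *
plan((.4535,.257,.128),(.271,-.962))
im=eyes.capture('scene');cv2.imwrite('pics/s19.png',cv2.resize(im[180:270,370:470],None,fx=5.5,fy=5.5,interpolation=cv2.INTER_CUBIC))
plan((.4535,.257,.128),(.271,-.962))
"
```

```text
clock 15.875 pos [0.456  0.2591 0.1285] shift cm [0.3  0.04 0.13] turn [ 0.    0.01 -0.21] open 0.0211 F [ 0.2  1.6 -0.7]
clock 15.925 pos [0.456  0.2591 0.1283] shift cm [0.3  0.03 0.13] turn [ 0.    0.01 -0.21] open 0.0213 F [ 0.4  0.1 -0.6]
```

View pics/s19.png

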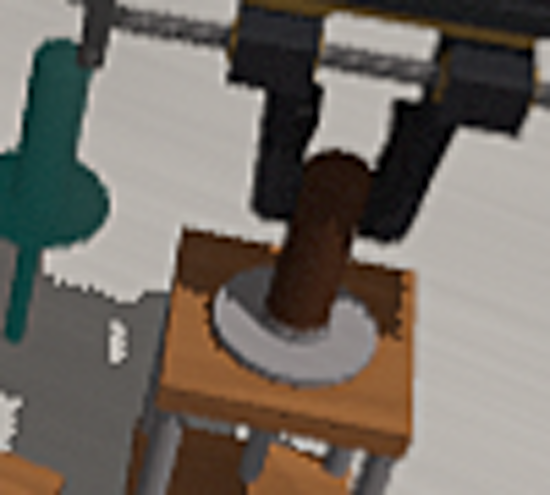

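Emit:
arm_command:
  deltas: "0 0 0 0 0 0 0.3; 0 0 0 0 0 0 0.4; 0 0 0 0 0 0 0.5; 0 0 0 0 0 0 0.5; 0 0 0 0 0 0 0.5"

```text
clock: 16.55
position: [0.4555, 0.2588, 0.127]
tcp_rot: [-0.258, 2.065, -2.057]
force: [-0.0, 1.0, -0.5]
opening: 0.0441
```

```bash
python3 -c "
from h import *
plan((.4535,.257,.128),(.271,-.962))
im=eyes.capture('scene');cv2.imwrite('pics/s20.png',cv2.resize(im[180:270,370:470],None,fx=5.5,fy=5.5,interpolation=cv2.INTER_CUBIC))
cv2.imwrite('pics/w20.png',eyes.capture('wrist'))
"
```

```text
clock 16.55 pos [0.4555 0.2588 0.127 ] shift cm [ 0.24 -0.1   0.12] turn [ 0.    0.01 -0.2 ] open 0.0441 F [-0.   1.  -0.5]
```

View pics/s20.png

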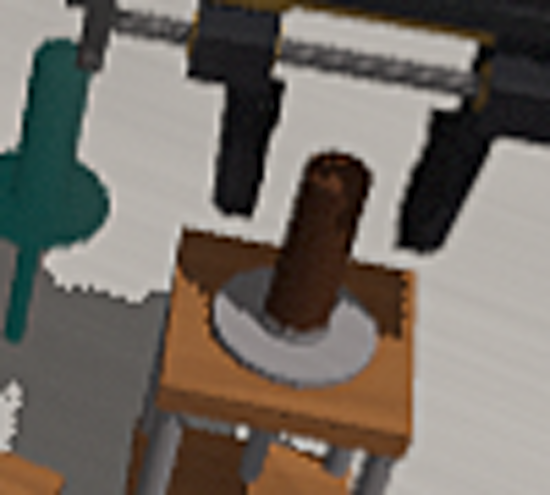

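View pics/w20.png

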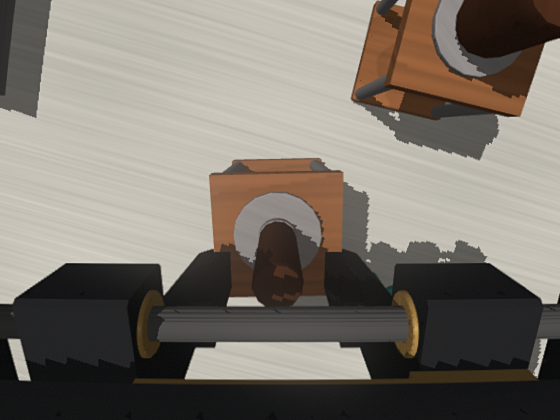

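Released with no visible drop. Raise and check.

Emit:
arm_command:
  deltas: "0 -1.5 0 0 0 0 0.5; 0 -2.5 0 0 0 0 0.5; 0 -2.5 0 0 0 0 0.5; 0 -2.5 0 0 0 0 0.5; 0 -2.5 0 0 0 0 0.5"

```text
clock: 17.27
position: [0.4514, 0.2575, 0.2475]
tcp_rot: [-0.259, 2.066, -2.058]
force: [0.4, 0.4, -0.4]
opening: 0.0442
```

Emit:
arm_command:
  deltas: "0 -2 3 0 0 0 0.5; 0 -2 4 0 0 0 0.5; 0 0 3 0 0 0 0.5; 0 0 0 0 0 0 0.5; 0 0 0 0 0 0 0.5"

```text
clock: 17.9
position: [0.4806, 0.1605, 0.2987]
tcp_rot: [-0.246, 2.062, -2.048]
force: [-0.3, 0.3, -0.4]
opening: 0.0437
```

```bash
python3 -c "
from h import *
plan((.4535,.257,.128))
s=readout.get_state()
im=eyes.capture('scene');cv2.imwrite('pics/s21.png',im);cv2.imwrite('pics/s21b.png',cv2.resize(im[170:300,370:470],None,fx=5.5,fy=4.5,interpolation=cv2.INTER_CUBIC))
cv2.imwrite('pics/w21.png',eyes.capture('wrist'));print(s['position'])
print(proj('wrist',[(.4535,.257,.185),(.4535,.257,.115)],s))
"
```

```text
clock 17.9 pos [0.4806 0.1605 0.2987] shift cm [  0.65  17.07 -10.  ] turn [0. 0. 0.] open 0.0437 F [-0.3  0.3 -0.4]
[0.48056874 0.16049475 0.29872544]
[[166.86476938 202.14171037]
 [187.10515322 189.69960959]]
```

View pics/s21.png

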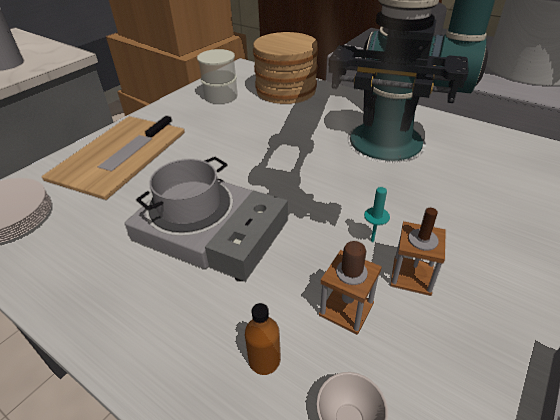

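View pics/w21.png

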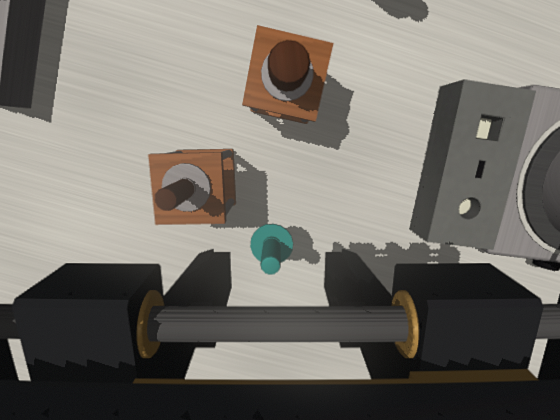

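```bash
python3 -c "
from bench import job,readout
s=readout.get_state();print(s['clock'],s['joint_vel'].round(3),s['force'])
job.job_done()"
```

```text
18.0 [ 0.006  0.006  0.01   0.    -0.003 -0.002] [-0.15280752  0.09101589  0.13184711]
the job is handed in; nothing more can be done
```

View pics/s21b.png

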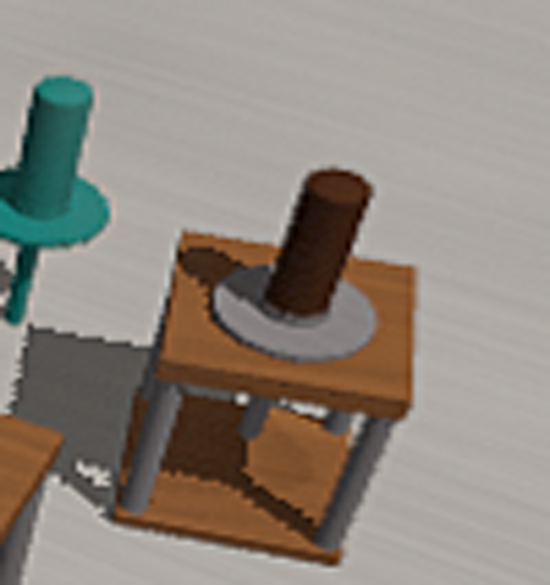

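I took the slim pick out of its stand, pressed the round reset button with its tip, hung the pick back in the same stand and let go. I handed the job in at 18.0 s, and it reports no verdict.

**Button press:** I held the tip down for about 0.5 s at roughly 8–9 N. By dead reckoning from the arm pose, the tip was about 6.3 mm below the cap's rest height, so I take the button as fully down. I could not read the button's travel directly. After withdrawal the white cap looked the same in the images as before the press.

**Final pictures:**
- **Pick:** it hangs upright with its collar flat on the stand, a few millimetres at most from where it hung at the start. I judged that by eye and did not measure it.
- **Gripper:** clear of everything and almost still, with the force reading near zero.
- **Other objects:** the muddler, pan, square button and turquoise tool look undisturbed.

**Checks that disagreed:**
- The scene camera reads about 3 mm further in +y than the top camera. I allowed for this when aligning.
- The visible fingertips end about 30 mm behind the stated tool point, so I gripped the handle lower to get a firm hold.
- The pick may have slid about 3 mm upward in the grip during the press. I lowered it until the arm stopped descending, and it did not visibly drop when released.

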